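# Check the tilt gauge on the reference stud

## Robot

A 6-joint arm with a two-finger parallel gripper is mounted at the origin on the work surface. World frame = base frame: x ahead of the robot, y to its left, z up, the work surface at z = 0. Lengths are in m, angles in degrees, forces in N, time in s.
With the tool pointing down it reaches from about 0.4 to 0.825 m from the base axis. Payload 7 kg.
Tool frame: the origin (TCP) lies midway between the tips of the shut fingers; the grasp point (between the pads) lies behind it (r.grip_depth is the z of the grasp point in the tool frame, in m); z points along the fingers, y is the line along which they close (so a half turn about z gives the same grasp; the last joint's range is limited). The gripper opens to 85 mm and grips with 20 to 120 N. Pads are 22 mm wide; open, the fingers measure 114 mm over their backs; the gripper's body (76 mm by 85 mm) begins 54 mm behind the grasp point. The pads swing forward as they close: fully open they stand 13 mm farther back than shut.
Start: joints at [91.049, 20.546, 0.682, 0, -70.136, -16.507], TCP at [0.18, 0.651, 0.231] pointing down, gripper open.
Joint ranges: [-176.03, 176.03], [-82.01, 121.73], [-58.28, 71.71], [-173.87, 95.51], [-174.79, -0.11], [-173.66, 173.66]. Speed limits (degrees/s): [136.94, 136.94, 172.46, 180, 180, 180].

## Interface

Orientations are given as a 3x3 rotation matrix whose columns are the frame's x, y, z axes.
In Python, from bench import sensors, get_image, camera_model, r gives the robot as it stands.
- The arm moves only by the tool send_rows, never from a script. Its argument "rows" is a list of rows, each a list of 7 numbers: the opening, from 0 (shut) to 1 (fully open), then the shift along the world's x, y, z scaled (see below), then the turn, a rotation vector about the world's x, y, z scaled (see below). In form: [[fingers, x, y, z, rx, ry, rz], ...]. A call has 1 to 20 rows; each row shifts and turns the commanded pose from where the row before left it; what a row does not reach is not made up. The controller multiplies each number of a shift by 30 mm and each number of a turn by 4 degrees. A row lasts 1/12 s, in which the tool goes at most 41.7 mm and 7.16 degrees, less where a joint would pass 70% of its speed; a pose out of reach is approached as far as the arm can. A call with a number of a shift or a turn outside -1 to 1 is refused whole. A call with a gripper value outside its range is refused whole. The fingers move at their own pace and stop on an object; "force" is the grip in N (left out, the last holds). Time passes only in rows, so rows that do not move let the fingers close. It gives the time, the measured TCP pose, the force, the opening and the grip force at its end, in the units of the state.
- sensors.get_state(): the state, without advancing time (a new reading comes with each control period).
- get_image(name): name is "scene" or "top"; returns the picture (420x560x3 uint8, blue, green, red); there is no depth.
- camera_model(name): a dict with "fovy" (degrees; the focal length in pixels is half the picture's height over the tangent of half this angle, whatever the lens; pixels are square), "cx", "cy" (the principal point, pixels), "R" (3x3) and "t" (3): a world point X has camera coordinates R X + t. Camera axes: x right, y down, z forward; pixel columns grow to the right and rows downward; lengths in m; the calibration is good to about 2 mm. A picture is of the moment at which its call begins. camera_model takes no time and is no camera call.
- r.sign_off(): hands the job in; it is judged then, once.
The state is a dict: "t": time; "q": joint angles; "qd": joint speeds; "joint_torque": joint torques, N m; "ee_pos": TCP position; "ee_rot": TCP orientation; "force": force on the tool from outside, world axes, zero at the start; "torque": the same for the moment, N m; "finger_gap": opening from 0.0 (shut) to 1.0 (fully open); "grasp_force": force on a finger pad.
Only numpy, scipy, OpenCV 4.12 (cv2) and the standard library are available. Lean on these libraries where they do the work, as an engineer would, in place of code of your own. Each camera call takes 0.05 s, during which the arm holds its last target. There are 200 camera calls.

## Task

Shut the white two-part reference case so that its halves sit edge to edge, then stand the tilt gauge upright on the middle of the steel ridge on top of it, its foot square to the ridge. Then rock the gauge sideways on the ridge until the swinging needle settles on the black mark at the dial's rim, and hold it there: the program finishes with the gripper still holding the gauge, its foot resting on the ridge. Leave everything else on the table where it is.

Things in the scene. Friction and masses are not known exactly. Their poses are not given: they have to be found in the camera images.
- case: reference case, fixed to the table: white box, open lower half 130 (x) x 110 (y) x 40 high; origin under its centre on the table. z is up. The upper half (lid) is hinged along its +y side, 40 above the table
- case_hinge (a point): middle of the case's hinge line, at its +y upper edge, 40 above the table; the line runs along the case's x
- lid (a joint): angle of the case's upper half: 0 = shut with the halves edge to edge (a stop), positive = opened, its free (-y) edge raised, up to 1.35. It starts about 0.7 to 1.1. The hinge is stiff and stays where it is left; about 1 to 3 N on the tab closes it
- lid_tab (a point): top of the outer end of the grey thumb tab (34 wide, 10 thick, sticking out 18) at the middle of the lid's free edge; 120 from the hinge line along the lid and 12 above the lid's underside, so 52 above the table when shut. Its axes turn with the lid and equal the case's when shut
- stud (a point): middle of the crest of the steel ridge on top of the lid. The ridge is 64 long along the case's x, rounded on top (radius 9) and rises 22 above the lid (lid 20 thick). Fixed to the lid: 55 from the hinge line, 42 above the lid's underside; when shut it is over the case's centre, 82 above the table. A lower steel shoulder, 14 lower than the crest, runs beside it, 22 nearer the hinge. Axes equal the case's when shut; the ridge runs along x
- gauge: tilt gauge, loose, about 0.3 kg, 140 tall, standing on the table: flat foot 40 (x) x 70 (y) x 12, round dial 84 diameter and 18 thick with its centre 52 above the underside and its face towards +x, grip post on top. Origin: centre of the foot's flat underside. It would tip off the ridge if not held
- gauge_grip (a point): centre of the gauge's black grip post, 24 x 24, 116 above the gauge's underside; the post runs from 92 (top of the dial) to 140. Axes as the gauge's
- needle (a joint): angle of the swinging needle in the dial, about the gauge's x axis through the dial's centre: 0 = needle along the gauge's z (towards the post), positive = tip turned towards the gauge's -y. A counterweight keeps the needle vertical, so a gauge leaning by an angle a about its own x reads -a; after a movement it swings (period about 0.7 s) and settles in about 1.5 s
- bezel (a joint): angle of the rim mark, measured as the needle's; it starts between 0.20 and 0.36 and does not move by itself. The needle is on the mark when both joints are equal, i.e. when the gauge leans by this angle to its +y side
- needle_tip (a point): tip of the thin black needle, 30 from the dial's centre; its z axis runs along the needle
- bezel_mark (a point): inner end of the short wide black mark (6 wide) at the dial's rim, 30 from the dial's centre; its z axis points outwards through the mark
- mouse: white computer mouse 100 x 58 x 32, bystander
- plug: black stepped plug, 40 diameter, 44 high, bystander
- filter: round blue filter, 68 diameter, 52 high, bystander
- tape: roll of white tape, 76 diameter, 24 high, bystander
- cup: steel cup, 72 diameter, 70 high, bystander
- wipes: tall white canister, 84 diameter, 170 high, bystander
- thermometer: white stick thermometer about 135 x 24 x 14, lying, bystander; origin under it, 20 from the middle of its thick part
Things that resemble listed ones, but are neither listed nor needed, are in the scene too. Leave any green look-alike of the case alone.

How it is judged:
By the outcome, as a careful person would: the job done as asked, in the order asked, and still so for the second after the job is handed in, while the arm keeps its last pose, push and grip.
It also fails if it takes over 56 s, if anything falls off the work surface, if the arm or the gripper's body presses on something with over 40 N, if the wrist force passes 120 N, or if a joint passes its speed limit or range.

## Working session

There is one attempt and no reset: what is moved stays moved. The work goes in short steps, Python scripts to look and compute and a tool call to move; the robot and the scene stay as the last step left them, time stands still between calls to the robot, and variables do not carry over. Pictures are saved under pics/ and viewed, at most 10 in all, crops included, and the job is handed in when it is done.

Besides the shell and the picture viewer there is one more tool, called as name(argument=value, ...), one argument or row to a line, values as JSON. send_rows: Moves the arm, as the interface text tells. Its arguments: {"type":"object","properties":{"rows":{"type":"array","items":{"type":"array","items":{"type":"number","minimum":-1,"maximum":1}}},"force":{"type":"number"}},"required":["rows"]}

```bash
mkdir -p pics; ls; python3 - <<'E'
from bench import sensors,get_image,camera_model,r
import cv2,numpy as np
for n in("scene","top"):
    cv2.imwrite(f"pics/{n}0.png",get_image(n)); m=camera_model(n);print(n,m)
s=sensors.get_state();print(s);print(r.grip_depth)
E
```

```text
pics
scene {'fovy': 48.98738399394277, 'cx': 281.7272007733797, 'cy': 207.4728543470581, 'R': array([[ 0.12319421,  0.99237989, -0.00230995],
       [ 0.62674953, -0.07960909, -0.77514348],
       [-0.7694207 ,  0.09404543, -0.63178101]]), 't': array([-0.04781031, -0.24371501,  1.53665971])}
top {'fovy': 55.000836208167826, 'cx': 281.20566868083733, 'cy': 210.142314585283, 'R': array([[ 3.02173995e-03, -9.99466728e-01, -3.25135226e-02],
       [-9.96629994e-01, -3.44732409e-04, -8.20276574e-02],
       [ 8.19727059e-02,  3.26518181e-02, -9.96099560e-01]]), 't': array([0.01961812, 0.52808987, 1.09403431])}
{'t': 0.1, 'q': array([ 9.10478276e+01,  2.05863763e+01,  6.38301486e-01, -1.73893199e-02,
       -7.01373371e+01, -1.65063226e+01]), 'qd': array([ 0.03785331, -0.06988019,  0.14725123,  0.04409675, -0.06650147,
       -0.04911092]), 'joint_torque': array([-1.09732515e-03, -5.84765303e+01,  2.94107616e+01,  6.95468724e+00,
       -3.17834783e-03,  2.66673510e-06]), 'ee_pos': array([0.17983438, 0.65014006, 0.23046378]), 'ee_rot': array([[ 9.63796259e-01, -2.66639651e-01, -2.58137276e-04],
       [-2.66639734e-01, -9.63795111e-01, -1.49567405e-03],
       [ 1.50014564e-04,  1.51035471e-03, -9.99998848e-01]]), 'force': array([-0.11552035, -0.5621402 , -0.89043124]), 'torque': array([-0.01481339,  0.00776768,  0.00514171]), 'grasp_force': 0.0, 'finger_gap': 0.998215156678845}
-0.0187
```

View pics/scene0.png

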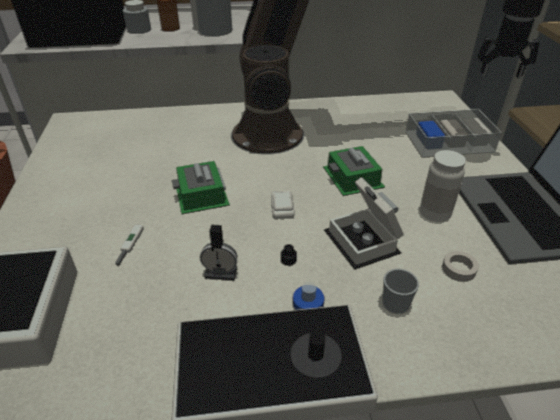

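View pics/top0.png

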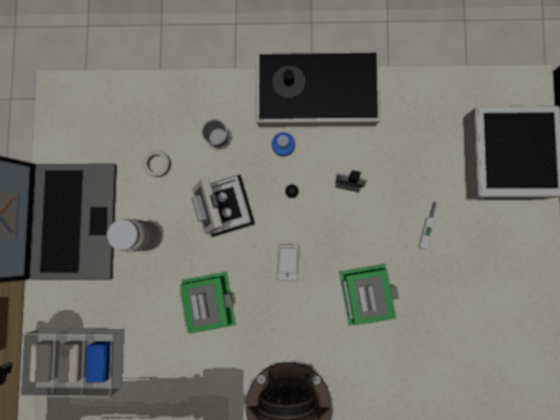

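The scene view shows the open white case near (365,230), with its hinge on the right (+y), and the gauge near (218,255), with its dial facing the camera. The top view shows the case at (222,205) and the gauge at (350,181). I'll enlarge both.

```bash
cat > crop.py <<'E'
import cv2,numpy as np
def tile(img,x,y,w,h,s):
    c=cv2.resize(img[y:y+h,x:x+w],None,fx=s,fy=s,interpolation=cv2.INTER_CUBIC)
    c=cv2.convertScaleAbs(c,alpha=1.3,beta=20)
    for i in range(0,w):
        if (x+i)%10==0:
            cv2.line(c,(i*s,0),(i*s,6),(0,0,255),1)
            if (x+i)%20==0: cv2.putText(c,str(x+i),(i*s,16),0,.35,(0,0,255),1)
    for j in range(0,h):
        if (y+j)%10==0:
            cv2.line(c,(0,j*s),(6,j*s),(0,0,255),1); cv2.putText(c,str(y+j),(8,j*s+4),0,.35,(0,0,255),1)
    return c
E
python3 - <<'E'
import cv2,numpy as np
from crop import tile
a=cv2.imread("pics/scene0.png");b=cv2.imread("pics/top0.png")
cv2.imwrite("pics/c1.png",np.hstack([tile(a,320,175,90,95,6)[:, :],tile(b,185,170,40+0,95,6)]) if 0 else tile(a,320,175,100,95,6))
cv2.imwrite("pics/c2.png",np.hstack([tile(b,188,168,70,75,6),tile(b,325,150,60,75,6)]))
cv2.imwrite("pics/c3.png",tile(a,185,215,65,70,8))
E
```

```text
(no output)
```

View pics/c1.png

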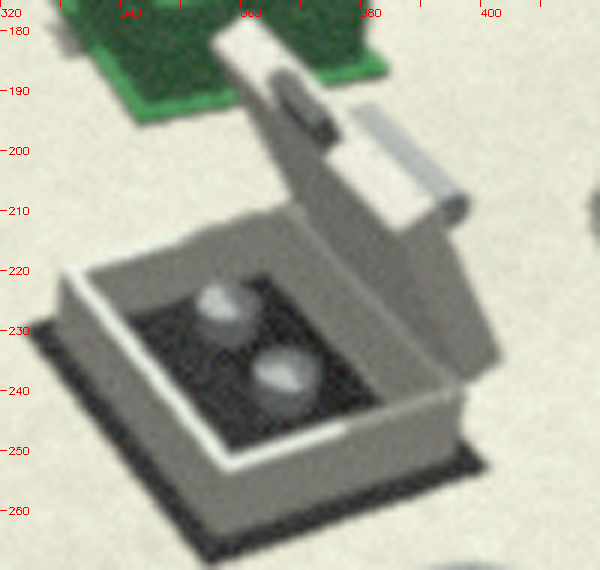

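View pics/c2.png

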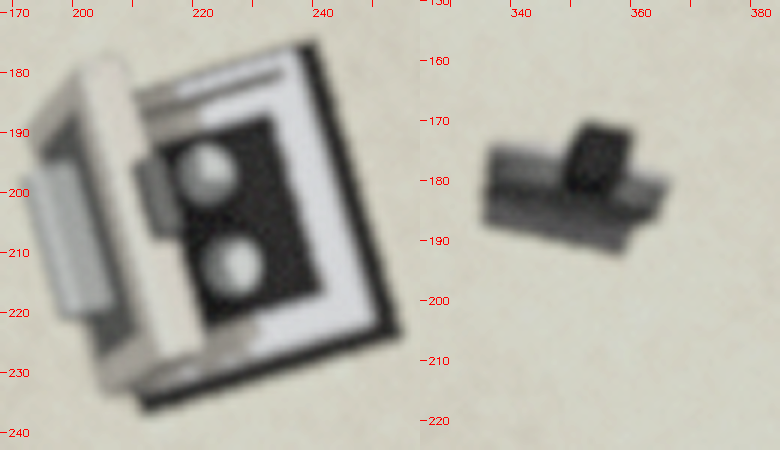

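View pics/c3.png

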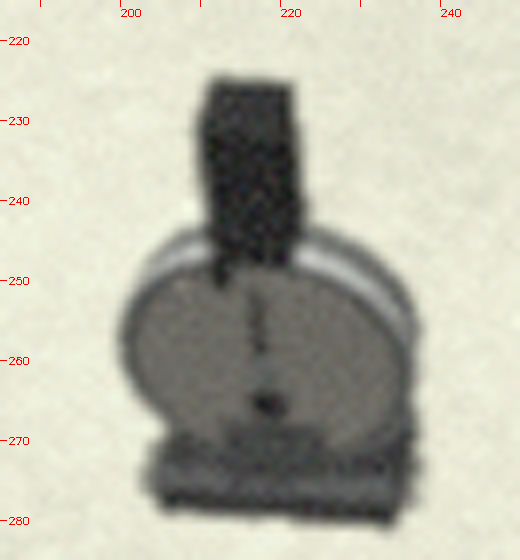

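Pixels read off, scene crop of the case:
- Rim corners: (358,253), (331,220.3) and (397.5,239.7).
- Lid's lower free edge: (355.5,182) to (387.5,213).

Top crop of the case:
- Rim corners: (238,175.5) and (251,222.2).

Gauge:
- Scene: foot bottom (205.6,278.5) and (234.4,280.3), post top back edge (211.6,225) and (221.4,225.3), mark (212.5,249.5), needle tip about (216.5,251).
- Top view: back foot edge (335.8,187.5) to (359.2,192.5).

Next I fit the poses.

```bash
cat > fit.py <<'E'
import numpy as np
from bench import camera_model
from scipy.optimize import least_squares
from scipy.spatial.transform import Rotation as Ro
M={n:camera_model(n) for n in("scene","top")}
def proj(n,X):
    m=M[n];c=m["R"]@np.asarray(X)+m["t"];f=210/np.tan(np.radians(m["fovy"]/2))
    return np.array([m["cx"]+f*c[0]/c[2],m["cy"]+f*c[1]/c[2]])
def Rz(a): return Ro.from_euler('z',a).as_matrix()
E
python3 - <<'E'
from fit import *
for n in M: print(n,-M[n]["R"].T@M[n]["t"])
# case: x,y,yaw,lid ; local mm
C=[("scene",(65,-55,40),0,(358,253)),("scene",(-65,-55,40),0,(331,220.3)),("scene",(65,55,40),0,(397.5,239.7)),
("top",(65,-55,40),0,(238,175.5)),("top",(-65,-55,40),0,(251,222.2)),
("scene",(65,-110,0),1,(387.5,213)),("scene",(-65,-110,0),1,(355.5,182)),("top",(65,-110,0),1,(209.7,178.8)),("top",(-65,-110,0),1,(221.3,226.7))]
def pt(p,l,lid):
    l=np.array(l,float)/1000
    if lid: l=Ro.from_euler('x',-p[3]).as_matrix()@l+[0,.055,.04]
    return np.array([p[0],p[1],0])+Rz(p[2])@l
f=lambda p:np.concatenate([proj(n,pt(p,l,d))-uv for n,l,d,uv in C])
s=least_squares(f,[.55,.15,.26,.9],loss='soft_l1');p=s.x
print("case",p,"yawdeg",np.degrees(p[2]));print(f(p).reshape(-1,2).round(1))
print("tab now",pt(p,(0,-120,12),1),"stud shut",pt([*p[:3],0],(0,-55,42),1),"tab proj",proj("scene",pt(p,(0,-120,12),1)))
G=[("scene",(20,-35,0),(205.6,278.5)),("scene",(20,35,0),(234.4,280.3)),("scene",(-12,-12,140),(211.6,225)),("scene",(-12,12,140),(221.4,225.3)),
("top",(-20,35,0),(335.8,187.5)),("top",(-20,-35,0),(359.2,192.5)),("top",(12,0,140),(356,171.3))]
gp=lambda p,l:np.array([p[0],p[1],0])+Rz(p[2])@(np.array(l,float)/1000)
g=lambda p:np.concatenate([proj(n,gp(p,l))-uv for n,l,uv in G])
s=least_squares(g,[.55,-.15,-.2],loss='soft_l1');q=s.x
print("gauge",q,np.degrees(q[2]));print(g(q).reshape(-1,2).round(1))
c=proj("scene",gp(q,(9,0,52)));print("dial centre",c)
for b in np.arange(.0,.45,.04):print(round(b,2),proj("scene",gp(q,(9,-36*np.sin(b),52+36*np.cos(b)))).round(1),proj("scene",gp(q,(9,-30*np.sin(b),52+30*np.cos(b)))).round(1))
E
```

```text
scene [ 1.34097601 -0.11647176  0.78180788]
top [ 0.43656997 -0.0159325   1.13372293]
case [0.54336157 0.17786714 0.2876096  1.10719994] yawdeg 16.47881647870121
[[-0.9 -0.1]
 [-1.1 -1.5]
 [ 0.2 -0.1]
 [-1.6  0.3]
 [-1.7 -1.1]
 [-1.7 -0.2]
 [-0.3 -1.3]
 [-2.1 -2.7]
 [ 0.1 -0.9]]
tab now [0.53993686 0.18944449 0.15270003] stud shut [0.54336157 0.17786714 0.082     ] tab proj [372.96061765 190.33819861]
gauge [ 0.60678554 -0.16710011 -0.19601018] -11.230556142818369
[[-1.5  0.3]
 [ 0.4  0.1]
 [-0.9 -1.8]
 [ 0.5 -1.6]
 [-1.4  0. ]
 [-0.2 -0.2]
 [ 0.4 -1.4]]
dial centre [218.25936589 259.85121178]
0.0 [216.8 248.1] [217.  250.1]
0.04 [216.1 248.1] [216.5 250.1]
0.08 [215.4 248.1] [215.9 250.1]
0.12 [214.8 248.1] [215.4 250.1]
0.16 [214.1 248.1] [214.8 250.1]
0.2 [213.5 248.2] [214.3 250.1]
0.24 [212.9 248.2] [213.8 250.2]
0.28 [212.3 248.3] [213.3 250.3]
0.32 [211.6 248.4] [212.8 250.4]
0.36 [211.  248.6] [212.3 250.5]
0.4 [210.5 248.7] [211.8 250.6]
0.44 [209.9 248.9] [211.3 250.7]
```

```bash
python3 - <<'E'
from fit import *
o=.42
C=[("scene",(65,-55,40),0,(358,253)),("scene",(-65,-55,40),0,(331,220.3)),("scene",(65,55,40),0,(397.5,239.7)),
("top",(65,-55,40),0,(238,175.5)),("top",(-65,-55,40),0,(251,222.2)),
("scene",(65,-110,0),1,(387.5,213)),("scene",(-65,-110,0),1,(355.5,182)),("top",(65,-110,0),1,(209.7,178.8)),("top",(-65,-110,0),1,(221.3,226.7))]
def pt(p,l,lid):
    l=np.array(l,float)/1000
    if lid: l=Ro.from_euler('x',-p[3]).as_matrix()@l+[0,.055,.04]
    return np.array([p[0],p[1],0])+Rz(p[2])@l
f=lambda p:np.concatenate([proj(n,pt(p,l,d))-uv+o for n,l,d,uv in C])
p=least_squares(f,[.55,.15,.26,.9],loss='soft_l1').x
print("case",p,"yawdeg",np.degrees(p[2]));print(f(p).reshape(-1,2).round(1).tolist())
G=[("scene",(20,-35,0),(205.6,278.5)),("scene",(20,35,0),(234.4,280.3)),("scene",(-12,-12,140),(211.6,225)),("scene",(-12,12,140),(221.4,225.3)),
("top",(-20,35,0),(335.8,187.5)),("top",(-20,-35,0),(359.2,192.5)),("top",(12,0,140),(356,171.3))]
gp=lambda p,l:np.array([p[0],p[1],0])+Rz(p[2])@(np.array(l,float)/1000)
g=lambda p:np.concatenate([proj(n,gp(p,l))-uv+o for n,l,uv in G])
q=least_squares(g,[.55,-.15,-.2],loss='soft_l1').x
print("gauge",q,np.degrees(q[2]));print(g(q).reshape(-1,2).round(1).tolist())
for a in [1.25,1.1,.95,.8,.65,.5,.35,.2,.1,0]:
    y=-102*np.cos(a)+20*np.sin(a)+15; z=40+102*np.sin(a)+20*np.cos(a)
    w=np.array([p[0],p[1],0])+Rz(p[2])@np.array([0,.055+y/1000,z/1000]);print(a,round(y),(w*1000).round())
E
```

```text
case [0.54309381 0.17719861 0.2924704  1.11565111] yawdeg 16.757319694790368
[[-0.6, 0.3], [-1.0, -1.0], [0.4, 0.1], [-1.1, 0.8], [-0.9, -0.7], [-1.1, -0.2], [0.0, -1.1], [-1.9, -2.0], [0.6, -0.3]]
gauge [ 0.60688941 -0.16719093 -0.20323626] -11.644580197063629
[[-1.2, 0.6], [0.7, 0.7], [-0.5, -1.4], [0.9, -1.1], [-0.9, 0.3], [0.1, 0.2], [0.9, -1.0]]
1.25 2 [527. 232. 143.]
1.1 -13 [531. 217. 140.]
0.95 -28 [535. 203. 135.]
0.8 -42 [539. 190. 127.]
0.65 -54 [543. 178. 118.]
0.5 -65 [546. 168. 106.]
0.35 -74 [549. 159.  94.]
0.2 -81 [551. 152.  80.]
0.1 -84 [552. 149.  70.]
0 -87 [552. 147.  60.]
```

send_rows(
  rows=[
    [0,0.72,-0.86,0.2,0,0,0],
    [0,0.72,-0.86,0.2,0,0,0],
    [0,0.72,-0.86,0.2,0,0,0],
    [0,0.72,-0.86,0,0,0,0],
    [0,0.72,-0.86,0,0,0,0],
    [0,0.72,-0.86,0,0,0,0],
    [0,0.72,-0.86,0,0,0,0],
    [0,0.72,-0.86,0,0,0,0],
    [0,0.72,-0.86,0,0,0,0],
    [0,0.72,-0.86,0,0,0,0],
    [0,0.72,-0.86,0,0,0,0],
    [0,0.72,-0.86,0,0,0,0],
    [0,0.72,-0.86,0,0,0,0],
    [0,0.72,-0.86,0,0,0,0],
    [0,0.72,-0.86,0,0,0,0],
    [0,0.72,-0.86,0,0,0,0],
    [0,0,0,0,0,0,0],
    [0,0,0,0,0,0,0],
  ],
  force=60,
)

```text
t: 1.6
ee_pos: [0.5262, 0.2361, 0.2487]
ee_rot: [[0.963, -0.27, -0.001], [-0.27, -0.963, -0.001], [-0.001, 0.001, -1.0]]
force: [0.3, 0.7, -0.0]
finger_gap: 0.0
grasp_force: 0.0
```

send_rows(
  rows=[
    [0,0,0,-0.88,0,0,0],
    [0,0,0,-0.88,0,0,0],
    [0,0,0,-0.88,0,0,0],
    [0,0,0,-0.88,0,0,0],
    [0,0,0,0,0,0,0],
    [0,0.08,-0.3,-0.05,0,0,0],
    [0,0.08,-0.3,-0.05,0,0,0],
    [0,0.07,-0.24,-0.08,0,0,0],
    [0,0.07,-0.24,-0.08,0,0,0],
    [0,0.07,-0.22,-0.13,0,0,0],
    [0,0.07,-0.22,-0.13,0,0,0],
    [0,0.07,-0.2,-0.15,0,0,0],
    [0,0.07,-0.2,-0.15,0,0,0],
    [0,0,0,0,0,0,0],
  ],
)

```text
t: 2.77
ee_pos: [0.5428, 0.1787, 0.118]
ee_rot: [[0.964, -0.268, -0.001], [-0.268, -0.964, -0.001], [-0.001, 0.001, -1.0]]
force: [-0.9, 0.3, 0.8]
finger_gap: -0.003
grasp_force: 0.3
```

send_rows(
  rows=[
    [0,0.05,-0.17,-0.2,0,0,0],
    [0,0.05,-0.17,-0.2,0,0,0],
    [0,0.05,-0.15,-0.2,0,0,0],
    [0,0.05,-0.15,-0.2,0,0,0],
    [0,0.03,-0.12,-0.23,0,0,0],
    [0,0.03,-0.12,-0.23,0,0,0],
    [0,0.02,-0.05,-0.17,0,0,0],
    [0,0.02,-0.05,-0.17,0,0,0],
    [0,0,-0.03,-0.14,0,0,0],
    [0,0,-0.03,-0.14,0,0,0],
    [0,0,0,0,0,0,0],
  ],
)

```text
t: 3.68
ee_pos: [0.5513, 0.1487, 0.0616]
ee_rot: [[0.964, -0.267, -0.001], [-0.267, -0.964, -0.001], [-0.001, 0.001, -1.0]]
force: [-1.1, -0.4, 0.6]
finger_gap: -0.002
grasp_force: 0.0
```

send_rows(
  rows=[
    [0,0,0,-0.05,0,0,0],
    [0,0,0,-0.05,0,0,0],
    [0,0,0,0,0,0,0],
  ],
)

```text
t: 3.93
ee_pos: [0.5517, 0.149, 0.0601]
ee_rot: [[0.964, -0.266, -0.0], [-0.266, -0.964, -0.0], [-0.0, 0.0, -1.0]]
force: [-1.5, -1.5, 4.9]
finger_gap: 0.001
grasp_force: 2.1
```

```bash
python3 - <<'E'
from bench import get_image
import cv2,numpy as np
from crop import tile
a=get_image("scene");b=get_image("top")
cv2.imwrite("pics/c4.png",np.hstack([tile(a,320,180,80,90,5),tile(b,185,165,75,90,5)]))
E
```

```text
(no output)
```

View pics/c4.png

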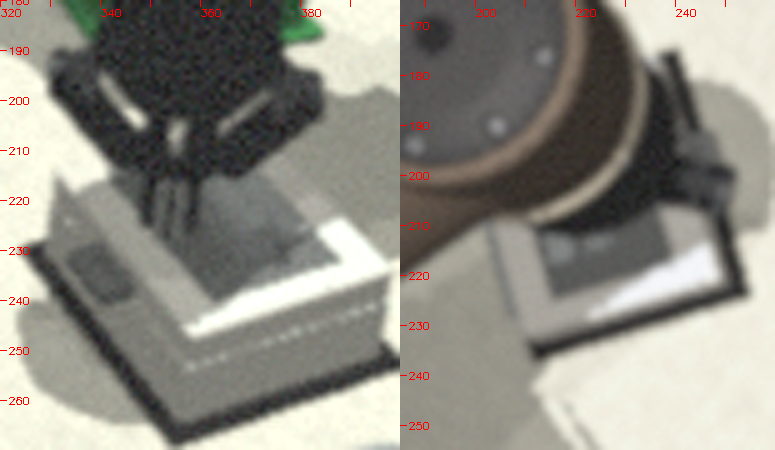

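The lid is down: only a thin seam shows around (365,245), and the force rises at z = 60 mm. I'll press once more, then go to the gauge.

send_rows(
  rows=[
    [0,0,0,-0.05,0,0,0],
    [0,0,0,0,0,0,0],
  ],
)

```text
t: 4.2
ee_pos: [0.5518, 0.149, 0.0599]
ee_rot: [[0.964, -0.266, 0.0], [-0.266, -0.964, -0.0], [0.0, 0.0, -1.0]]
force: [-6.4, -2.4, 17.6]
finger_gap: 0.001
grasp_force: 9.0
```

send_rows(
  rows=[
    [0,0,0,1,0,0,0],
    [0,0,0,1,0,0,0],
    [0,0,0,1,0,0,0],
    [0,0,0,1,0,0,0],
    [0,0,0,1,0,0,0],
    [1,0.17,-0.96,0,0,0,0.1],
    [1,0.17,-0.96,0,0,0,0.1],
    [1,0.17,-0.96,0,0,0,0.1],
    [1,0.17,-0.96,0,0,0,0.1],
    [1,0.17,-0.96,0,0,0,0.1],
    [1,0.17,-0.96,0,0,0,0.1],
    [1,0.17,-0.96,0,0,0,0.1],
    [1,0.17,-0.96,0,0,0,0.1],
    [1,0.17,-0.96,0,0,0,0.1],
    [1,0.17,-0.96,0,0,0,0.1],
    [1,0.17,-0.96,0,0,0,0],
    [1,0,0,0,0,0,0],
    [1,0,0,0,0,0,0],
    [1,0,0,0,0,0,0],
  ],
)

```text
t: 5.78
ee_pos: [0.6078, -0.1677, 0.2078]
ee_rot: [[0.98, -0.199, -0.0], [-0.199, -0.98, 0.0], [-0.001, -0.0, -1.0]]
force: [-0.8, -0.1, 0.2]
finger_gap: 1.004
grasp_force: 0.0
```

```bash
python3 - <<'E'
from bench import get_image
import cv2,numpy as np
from crop import tile
a=get_image("scene");b=get_image("top")
cv2.imwrite("pics/scene5.png",a);cv2.imwrite("pics/top5.png",b)
cv2.imwrite("pics/c5.png",np.hstack([tile(a,323,183,78,85,5),tile(b,185,165,75,85,5)]))
E
```

```text
(no output)
```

View pics/c5.png

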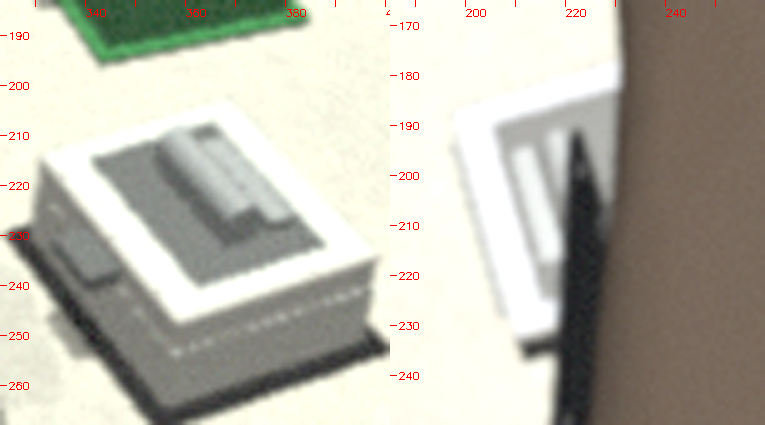

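Lid fully shut. Lid top corners in the scene: (359,247), (331,214.2), (398,234.2), (367,203.2). In the top view: (197.2,187), (209,232.6). I refit the case from these and descend onto the post.

```bash
python3 - <<'E'
from fit import *
C=[("scene",(65,-55,60),(359,247)),("scene",(-65,-55,60),(331,214.2)),("scene",(65,55,60),(398,234.2)),("scene",(-65,55,60),(367,203.2)),
("top",(65,55,60),(197.2,187)),("top",(-65,55,60),(209,232.6)),("scene",(65,-55,40),(357.6,252.6)),("scene",(65,55,40),(397.1,239.3)),("top",(65,-55,40),(237.6,175.1)),("top",(-65,-55,40),(250.6,221.8))]
pt=lambda p,l:np.array([p[0],p[1],0])+Rz(p[2])@(np.array(l,float)/1000)
f=lambda p:np.concatenate([proj(n,pt(p,l))-uv for n,l,uv in C])
p=least_squares(f,[.54,.17,.29],loss='soft_l1').x
print(p,np.degrees(p[2]));print(f(p).reshape(-1,2).round(1).tolist())
for l in [(32,0,82),(-32,0,82)]:print(proj("scene",pt(p,l)),proj("top",pt(p,l)))
E
```

```text
[0.54386188 0.17617708 0.30470516] 17.458319609329692
[[-1.1, -0.1], [-1.4, -1.1], [0.6, -1.1], [0.9, -1.8], [-0.5, -0.6], [1.2, -0.3], [-0.6, 0.7], [0.1, 0.1], [-1.1, 0.3], [-0.4, -1.3]]
[371.76186923 223.96109572] [217.98311133 190.77599362]
[357.0031365  207.97119804] [224.88109026 213.83430694]
```

send_rows(
  rows=[
    [1,0,0,-0.9,0,0,0],
    [1,0,0,-0.9,0,0,0],
    [1,0,0,-0.9,0,0,0],
    [1,0,0,-0.8,0,0,0],
    [1,0,0,-0.1,0,0,0],
    [0,0,0,0,0,0,0],
    [0,0,0,0,0,0,0],
    [0,0,0,0,0,0,0],
    [0,0,0,0,0,0,0],
    [0,0,0,0,0,0,0],
    [0,0,0,0,0,0,0],
    [0,0,0,0,0,0,0],
    [0,0,0,0,0,0,0],
    [0,0,0,0,0,0,0],
    [0,0,0,0,0,0,0],
  ],
  force=50,
)

```text
t: 7.13
ee_pos: [0.6091, -0.1679, 0.1018]
ee_rot: [[0.98, -0.198, 0.003], [-0.198, -0.98, -0.0], [0.003, -0.0, -1.0]]
force: [-0.1, 2.1, 6.4]
finger_gap: 0.271
grasp_force: 49.9
```

```bash
python3 - <<'E'
from fit import *
def un(n,uv,z):
    m=M[n];f=210/np.tan(np.radians(m["fovy"]/2));d=m["R"].T@np.array([(uv[0]-m["cx"])/f,(uv[1]-m["cy"])/f,1]);c=-m["R"].T@m["t"];return (c+d*(z-c[2])/d[2])[:2]
for n,a,b,c,z in [("top",(254.6,223.4),(240.4,173.9),(211.7,236.3),0),("scene",(324.6,229.6),(354.6,268.8),(400.4,252.4),0),("scene",(331,214.2),(359,247),(398,234.2),.06)]:
    A,B,D=[un(n,x,z) for x in(a,b,c)]
    print(n,"xdir",np.degrees(np.arctan2(*(B-A)[::-1])),np.linalg.norm(B-A))
    if n=="top": print(" ydir",np.degrees(np.arctan2(*(D-A)[::-1]))-90,np.linalg.norm(D-A),"c",(B+D)/2)
    else: print(" ydir",np.degrees(np.arctan2(*(D-B)[::-1]))-90,np.linalg.norm(D-B),"c",(A+D)/2)
A,B=un("scene",(370.6,225),.082),un("scene",(358.2,208.6),.082);print("ridge",np.degrees(np.arctan2(*(A-B)[::-1])),(A+B)/2)
A,B=un("top",(197.2,187),.06),un("top",(209,232.6),.06);print(np.degrees(np.arctan2(*(A-B)[::-1])),np.linalg.norm(A-B),(A+B)/2)
E
```

```text
top xdir 16.489736303348714 0.14726443719522714
 ydir 16.81899767960418 0.12650191009318726 c [0.54463309 0.17762695]
scene xdir 16.636971728193664 0.1477988385758264
 ydir 17.523672674840597 0.1278293982414023 c [0.5421887  0.17887424]
scene xdir 17.878368270691176 0.1262542468741503
 ydir 16.713241678463334 0.1045030976584325 c [0.54780062 0.1761858 ]
ridge 12.211689698295626 [0.54679571 0.17548646]
15.573608735274975 0.12773720927716556 [0.52609934 0.22951622]
```

send_rows(
  rows=[
    [0,0,0,0.5,0,0,0],
    [0,0,0,1,0,0,0],
    [0,0,0,1,0,0,0],
    [0,0,0,1,0,0,0],
    [0,0,0,0.5,0,0,0],
    [0,-0.15,0.4,0,0,0,0.5],
    [0,-0.15,0.8,0,0,0,0.5],
    [0,-0.15,0.85,0,0,0,0.5],
    [0,-0.15,0.85,0,0,0,0.5],
    [0,-0.15,0.85,0,0,0,0.5],
    [0,-0.15,0.85,0,0,0,0.5],
    [0,-0.15,0.85,0,0,0,0.5],
    [0,-0.15,0.85,0,0,0,0.5],
    [0,-0.15,0.85,0,0,0,0.5],
    [0,-0.15,0.85,0,0,0,0.5],
    [0,-0.15,0.85,0,0,0,0.5],
    [0,-0.15,0.85,0,0,0,0.5],
    [0,-0.15,0.85,0,0,0,0.5],
    [0,-0.15,0.85,0,0,0,0.5],
    [0,0,0.1,0,0,0,0],
  ],
)

```text
t: 8.8
ee_pos: [0.5434, 0.1804, 0.2188]
ee_rot: [[0.957, 0.29, -0.002], [0.29, -0.957, 0.0], [-0.002, -0.001, -1.0]]
force: [-0.3, -0.6, -2.9]
finger_gap: 0.28
grasp_force: 50.0
```

send_rows(
  rows=[
    [0,0,0,-0.5,0,0,0],
    [0,0,0,-0.4,0,0,0],
    [0,0,0,0,0,0,0],
    [0,0,0,0,0,0,0],
  ],
)

```text
t: 9.13
ee_pos: [0.5439, 0.1767, 0.192]
ee_rot: [[0.959, 0.285, -0.003], [0.285, -0.959, -0.002], [-0.003, 0.001, -1.0]]
force: [-1.0, -0.9, -2.3]
finger_gap: 0.273
grasp_force: 49.9
```

send_rows(
  rows=[
    [0,0.03,0.01,-0.1,0,0,0.06],
    [0,0,0,-0.1,0,0,0],
    [0,0,0,-0.05,0,0,0],
    [0,0,0,0,0,0,0],
    [0,0,0,0,0,0,0],
  ],
)

```text
t: 9.55
ee_pos: [0.546, 0.1774, 0.1858]
ee_rot: [[0.957, 0.289, 0.0], [0.289, -0.957, 0.0], [0.0, -0.0, -1.0]]
force: [-0.2, 0.2, -1.8]
finger_gap: 0.276
grasp_force: 49.9
```

send_rows(
  rows=[
    [0,0,0,-0.05,0,0,0],
    [0,0,0,0,0,0,0],
    [0,0,0,0,0,0,0],
  ],
)

```text
t: 9.8
ee_pos: [0.5459, 0.1774, 0.1842]
ee_rot: [[0.957, 0.289, 0.0], [0.289, -0.957, 0.0], [0.0, 0.0, -1.0]]
force: [0.4, -0.1, -2.6]
finger_gap: 0.276
grasp_force: 49.9
```

send_rows(
  rows=[
    [0,0,0,-0.04,0,0,0],
    [0,0,0,0,0,0,0],
    [0,0,0,0,0,0,0],
  ],
)

```text
t: 10.05
ee_pos: [0.5462, 0.1775, 0.1837]
ee_rot: [[0.957, 0.289, 0.001], [0.289, -0.957, 0.0], [0.001, 0.0, -1.0]]
force: [-0.9, -1.0, 2.7]
finger_gap: 0.278
grasp_force: 50.7
```

Contact at z = 0.1837, as predicted. I'll check the placement and read the dial.

```bash
python3 - <<'E'
from bench import get_image
import cv2,numpy as np
from crop import tile
a=get_image("scene")
cv2.imwrite("pics/scene6.png",a)
cv2.imwrite("pics/c6.png",tile(a,325,160,80,75,8))
E
```

```text
(no output)
```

View pics/c6.png

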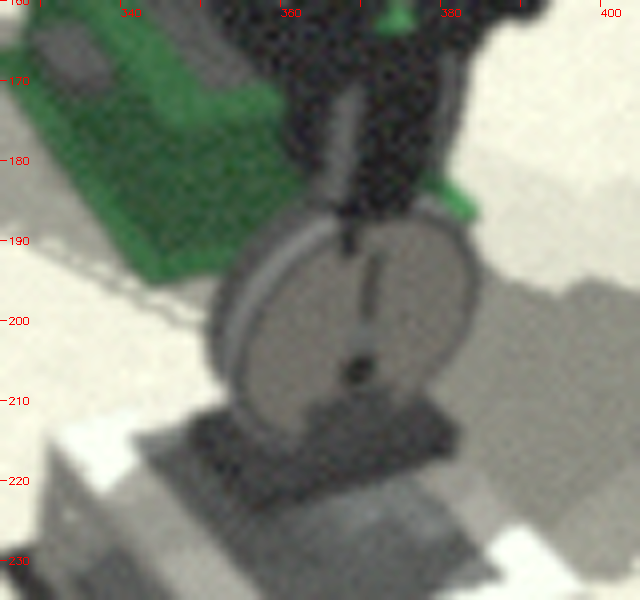

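The gauge stands on the ridge. Foot bottom corners are at (356.4,223.9) and (382,216.4), mark inner end about (368.2,191.1), needle tip about (371.8,190.9), counterweight (369.4,205.9).

```bash
python3 - <<'E'
from fit import *
g=lambda p,l:np.array([p[0],p[1],.082])+Rz(p[2])@(np.array(l,float)/1000)
p0=[.545,.177,np.radians(16.8)]
for l in [(20,-35,0),(20,35,0),(9,0,52)]:print(l,proj("scene",g(p0,l)))
G=[((20,-35,0),(356.4,223.9)),((20,35,0),(382,216.4))]
p=least_squares(lambda p:np.concatenate([proj("scene",g(p,l))-u for l,u in G]),p0).x;print(p,np.degrees(p[2]))
d=lambda b,r:proj("scene",g(p0,(9,-r*np.sin(b),52+r*np.cos(b))))
for r in(30,36):
  for b in np.arange(0,.45,.05):print(r,b.round(2),d(b,r).round(2))
print("cw",d(np.pi,15))
E
```

```text
(20, -35, 0) [356.24300588 225.24607989]
(20, 35, 0) [382.0788837  217.18923418]
(9, 0, 52) [369.37548118 200.8859712 ]
[0.54123492 0.17833097 0.28181384] 16.146743777756296
30 0.0 [370.97 190.3 ]
30 0.05 [370.39 190.48]
30 0.1 [369.81 190.68]
30 0.15 [369.22 190.91]
30 0.2 [368.64 191.17]
30 0.25 [368.06 191.45]
30 0.3 [367.48 191.76]
30 0.35 [366.91 192.09]
30 0.4 [366.34 192.44]
36 0.0 [371.29 188.13]
36 0.05 [370.6  188.35]
36 0.1 [369.89 188.59]
36 0.15 [369.19 188.87]
36 0.2 [368.49 189.18]
36 0.25 [367.79 189.52]
36 0.3 [367.09 189.89]
36 0.35 [366.4  190.29]
36 0.4 [365.72 190.71]
cw [368.60140021 206.03780142]
```

send_rows(
  rows=[
    [0,-0.034,0.113,-0.002,-0.479,-0.144,0],
    [0,-0.034,0.113,-0.006,-0.479,-0.144,0],
    [0,-0.034,0.113,-0.009,-0.479,-0.144,0],
    [0,-0.034,0.113,-0.013,-0.479,-0.144,0],
    [0,-0.034,0.113,-0.017,-0.479,-0.144,0],
    [0,-0.034,0.113,-0.021,-0.479,-0.144,0],
    [0,-0.034,0.113,-0.025,-0.479,-0.144,0],
    [0,-0.034,0.113,-0.028,-0.479,-0.144,0],
    [0,0,0,0,0,0,0],
    [0,0,0,0,0,0,0],
    [0,0,0,0,0,0,0],
    [0,0,0,0,0,0,0],
    [0,0,0,0,0,0,0],
    [0,0,0,0,0,0,0],
    [0,0,0,0,0,0,0],
    [0,0,0,0,0,0,0],
    [0,0,0,0,0,0,0],
    [0,0,0,0,0,0,0],
    [0,0,0,0,0,0,0],
    [0,0,0,0,0,0,0],
  ],
)

```text
t: 11.77
ee_pos: [0.5382, 0.2049, 0.18]
ee_rot: [[0.957, 0.277, 0.08], [0.289, -0.921, -0.263], [0.001, 0.275, -0.962]]
force: [-0.2, 1.1, 5.3]
finger_gap: 0.273
grasp_force: 51.0
```

send_rows(
  rows=[
    [0,0,0,0,0,0,0],
    [0,0,0,0,0,0,0],
    [0,0,0,0,0,0,0],
    [0,0,0,0,0,0,0],
    [0,0,0,0,0,0,0],
    [0,0,0,0,0,0,0],
    [0,0,0,0,0,0,0],
    [0,0,0,0,0,0,0],
  ],
)

```text
t: 12.43
ee_pos: [0.5382, 0.2049, 0.1799]
ee_rot: [[0.957, 0.277, 0.08], [0.289, -0.921, -0.263], [0.001, 0.275, -0.962]]
force: [-0.6, 0.8, 5.6]
finger_gap: 0.271
grasp_force: 51.0
```

```bash
python3 - <<'E'
from bench import get_image,sensors
import cv2,numpy as np
from crop import tile
F=np.mean([get_image("scene").astype(float) for _ in range(16)],0)
np.save("avg7.npy",F);s=sensors.get_state();print(s["t"],s["ee_pos"],s["ee_rot"],s["force"])
cv2.imwrite("pics/c7.png",tile(F.clip(0,255).astype(np.uint8),350,170,45,45,13))
E
```

```text
13.2333 [0.53820276 0.20484109 0.17993497] [[ 0.95746772  0.27713332  0.08032861]
 [ 0.28853817 -0.92070365 -0.26277464]
 [ 0.00113523  0.27477611 -0.96150757]] [-0.98823396  0.9478018   5.54772923]
```

View pics/c7.png

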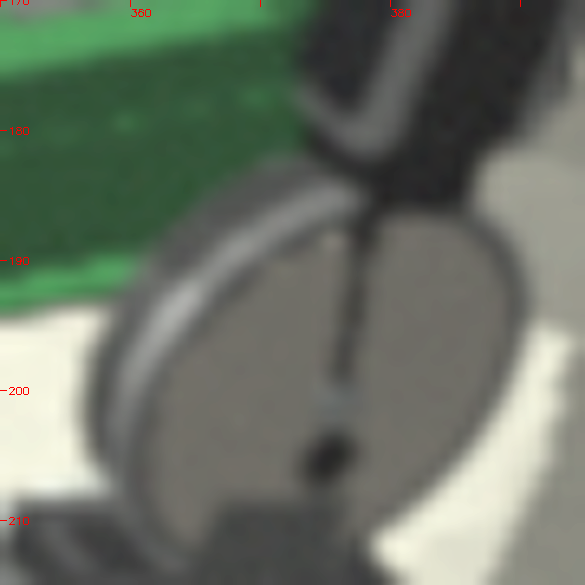

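The needle runs from about (376.3,198.8) up to (377.5,189.6), just touching the mark at about (378.2,187), whose centre is slightly to its right. I'll measure the residual from the averaged picture.

```bash
cat > dial.py <<'E'
from fit import *
import cv2
def prof(F,p,b,yaw=.2915):
    # p: foot origin (m); gauge leans b to +y. sample dial plane in upright (gravity) frame about dial centre
    g=cv2.cvtColor(F.clip(0,255).astype(np.float32),cv2.COLOR_BGR2GRAY)
    n=Rz(yaw); L=Ro.from_euler('x',-b).as_matrix()
    c=np.array(p)+n@(L@np.array([.009,0,.052]))
    s=np.arange(-10,10.01,.5)
    out=[]
    for r in np.arange(12,42,2):
        uv=np.array([proj("scene",c+n@np.array([0,a,r])/1000) for a in s],np.float32)
        v=cv2.remap(g,uv[:,0].copy(),uv[:,1].copy(),cv2.INTER_CUBIC).ravel()
        base=np.median(v[[0,1,2,3,4,5,-6,-5,-4,-3,-2,-1]]); w=np.clip(base-v-.25*(base-v.min()),0,None)
        w[abs(s-s[v.argmin()])>5]=0
        out.append((r,(w*s).sum()/w.sum(),base-v.min(),w.sum()/w.max()*.5))
    return out
E
python3 - <<'E'
from dial import *
F=np.load("avg7.npy");b=.279
tcp=np.array([.5382,.2048,.1799]);z=np.array([.0803,-.2628,-.9615]);p=tcp+.1017*z;print(p)
for o in prof(F,p,b):print(np.round(o,2))
E
```

```text
[0.54636651 0.17807324 0.08211545]
[12.    0.59 27.46  4.69]
[14.    0.76 25.35  5.04]
[16.    1.1  26.4   5.02]
[18.    1.   29.83  4.6 ]
[20.    0.74 29.87  4.65]
[22.    0.71 29.97  4.58]
[24.    0.56 28.48  4.31]
[26.    0.51 25.86  4.43]
[28.    0.76 24.83  4.79]
[30.    0.96 28.03  5.18]
[32.    1.07 34.17  5.4 ]
[34.    1.02 39.56  5.16]
[36.    0.61 35.98  4.49]
[38.    0.67 25.46  5.28]
[40.    7.66 20.57  4.04]
```

```bash
python3 - <<'E'
from dial import *
np.set_printoptions(linewidth=200)
def raw(F,p,b,rs,s,mark):
    g=cv2.cvtColor(F.clip(0,255).astype(np.float32),cv2.COLOR_BGR2GRAY);n=Rz(.2915);L=Ro.from_euler('x',-b).as_matrix();c=np.array(p)+n@(L@np.array([.009,0,.052]))
    print("      ",s.astype(int))
    for r in rs:
        uv=np.array([proj("scene",c+n@np.array([0,a,r])/1000) for a in s],np.float32)
        print(r,cv2.remap(g,uv[:,0].copy(),uv[:,1].copy(),cv2.INTER_CUBIC).ravel().astype(int))
raw(np.load("avg7.npy"),[.54637,.17807,.0821],.279,range(16,43,2),np.arange(-10,11.),0)
print()
raw(cv2.imread("pics/scene6.png").astype(float),[.5461,.1775,.082],0,range(16,43,2),np.arange(-18,9.),0)
E
```

```text
[-10  -9  -8  -7  -6  -5  -4  -3  -2  -1   0   1   2   3   4   5   6   7   8   9  10]
16 [69 69 69 70 69 68 67 63 56 50 45 43 44 48 55 62 66 67 69 69 68]
18 [69 69 69 70 69 69 67 61 55 48 42 39 41 47 56 63 66 68 69 68 68]
20 [69 70 70 70 69 68 66 60 53 46 41 39 42 49 57 63 65 67 68 68 69]
22 [70 70 70 70 69 69 65 59 53 47 41 39 43 50 58 63 65 68 69 68 69]
24 [69 70 70 70 69 69 64 60 55 48 42 41 46 53 60 64 67 69 69 69 69]
26 [70 70 70 70 70 69 65 61 56 49 45 45 49 55 61 64 67 69 69 70 70]
28 [69 70 70 70 71 69 66 62 56 50 45 46 50 55 59 61 65 68 69 70 70]
30 [69 70 70 71 71 68 65 61 54 47 43 42 46 50 55 59 64 66 68 70 70]
32 [69 70 70 71 71 68 65 59 50 42 37 36 38 43 49 57 62 65 68 70 71]
34 [67 67 69 72 73 71 67 58 47 38 30 29 32 38 47 56 61 65 68 69 69]
36 [61 64 70 76 78 75 67 53 41 31 25 25 31 39 47 54 57 59 59 57 56]
38 [57 61 67 70 68 61 52 41 32 28 25 25 28 33 39 42 44 44 42 39 37]
40 [57 57 59 60 56 53 47 42 38 32 27 24 22 24 24 25 26 27 27 25 22]
42 [69 67 68 65 63 61 57 54 49 41 34 27 22 18 15 16 17 17 17 17 15]

       [-18 -17 -16 -15 -14 -13 -12 -11 -10  -9  -8  -7  -6  
[... 559 characters left out ...]
59 65 69 71]
28 [71 67 65 67 71 70 66 62 58 56 56 57 61 63 64 62 57 54 53 53 53 56 60 64 67 69 69]
30 [70 70 71 72 70 66 60 53 46 40 38 39 44 48 54 59 61 62 61 61 62 64 65 66 66 67 70]
32 [68 69 69 69 66 60 53 43 32 24 23 28 37 47 55 61 62 63 66 68 70 68 66 66 68 71 71]
34 [58 60 61 61 58 53 48 37 26 19 22 31 42 49 56 62 65 70 72 71 69 67 67 68 70 70 70]
36 [56 55 54 54 51 49 43 31 20 18 24 35 42 47 53 59 63 67 66 65 65 65 65 64 62 61 59]
38 [61 58 57 56 51 46 37 28 23 23 28 34 39 44 49 52 52 51 47 46 47 48 50 49 48 44 41]
40 [72 70 71 66 60 52 43 35 30 27 28 31 33 34 36 37 37 32 27 26 30 35 36 33 31 27 26]
42 [85 84 81 73 64 53 41 35 30 28 29 27 24 23 25 27 26 22 19 22 27 29 26 23 20 14 15]
```

Two readings agree: the upright picture gives a mark at about 0.262 rad, and this one says the gauge leans about 0.012 too far. I'll reduce the lean by about 0.7° and recheck.

send_rows(
  rows=[
    [0,0.006,-0.019,0.005,0.083,0.025,0],
    [0,0.005,-0.019,0.005,0.082,0.025,0],
    [0,0,0,0,0,0,0],
    [0,0,0,0,0,0,0],
    [0,0,0,0,0,0,0],
    [0,0,0,0,0,0,0],
    [0,0,0,0,0,0,0],
    [0,0,0,0,0,0,0],
    [0,0,0,0,0,0,0],
    [0,0,0,0,0,0,0],
    [0,0,0,0,0,0,0],
    [0,0,0,0,0,0,0],
    [0,0,0,0,0,0,0],
    [0,0,0,0,0,0,0],
    [0,0,0,0,0,0,0],
    [0,0,0,0,0,0,0],
    [0,0,0,0,0,0,0],
    [0,0,0,0,0,0,0],
    [0,0,0,0,0,0,0],
    [0,0,0,0,0,0,0],
  ],
)

```text
t: 14.9
ee_pos: [0.5385, 0.2037, 0.1802]
ee_rot: [[0.957, 0.278, 0.077], [0.289, -0.924, -0.252], [0.001, 0.264, -0.965]]
force: [-0.1, 0.3, 6.5]
finger_gap: 0.279
grasp_force: 51.0
```

```bash
python3 - <<'E'
from dial import *
from bench import get_image,sensors
from crop import tile
F=np.mean([get_image("scene").astype(float) for _ in range(20)],0);np.save("avg8.npy",F)
s=sensors.get_state();R=s["ee_rot"];b=np.arctan2(np.hypot(R[0,2],R[1,2]),-R[2,2]);p=s["ee_pos"]+.1017*R[:,2]
print(s["t"],b,p,s["force"])
for o in prof(F,p,b):print(np.round(o,2))
cv2.imwrite("pics/c8.png",np.hstack([tile(F.clip(0,255).astype(np.uint8),365,180,25,30,18),]))
E
```

```text
15.9 0.26671812495755026 [0.54638496 0.17808686 0.08213549] [-1.42572082  0.33672891  5.37847992]
[12.    0.49 25.72  4.55]
[14.    0.82 26.51  4.68]
[16.    0.8  25.97  4.79]
[18.    0.96 24.68  4.81]
[20.    0.96 27.29  4.83]
[22.    0.89 29.43  4.86]
[24.    0.69 29.35  4.66]
[26.    0.51 29.57  4.51]
[28.    0.43 28.64  4.62]
[30.    0.63 32.46  5.4 ]
[32.    0.4  41.07  5.74]
[34.    0.05 47.34  5.39]
[36.   -0.2  44.38  4.67]
[38.   -0.39 29.93  5.09]
[40.    8.13 20.78  3.15]
```

View pics/c8.png

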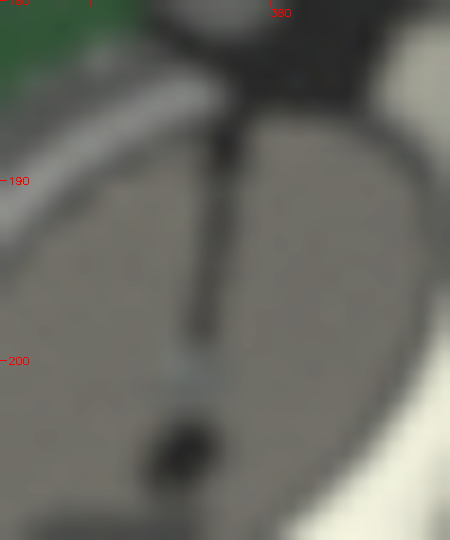

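The needle line, extended from (376.2,198.9) through (377.1,191.1), runs into the middle of the mark at about (377.5,187.5). The residual is about 0.01 rad or less, and the foot is resting on the ridge. Handing in.

```bash
python3 -c "
from bench import r
print(r.sign_off())"
```

```text
the job is handed in; nothing more can be done
None
```

The job is handed in at about 16 s: the case is shut, and the gripper holds the gauge on the middle of the ridge, leaning about 0.267 rad so the needle is on the mark to within roughly 0.01 rad.

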